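# Click the pass-card shuttle into the green notch

### The job

The low track on the desk carries a shuttle with a pack of pass cards on it, which runs to the right towards the lane window. With the fingertips, push the shuttle by the outside of its tall blue end plate until it clicks into the notch of the green clip and stays there, riding over the yellow clip's notch if that comes first but never running on past the green one, and then take the hand away. Do not grip the shuttle, touch the cards or their tray, or disturb the other things on the desk.

Things in the scene. Friction and masses are not known exactly. Their poses are not given: they have to be found in the camera images.
- track: fixed grey base plate, 139 x 340 mm, with two aluminium rails; origin on the desk (z = 0) under the rails' middle. The shuttle travels towards its -y (the robot's right). All its parts share this yaw (0.2 to 0.65 rad clockwise from the robot's axes). The plate reaches from x = -87 to +52 mm, y = +-170 mm, top 8 mm above the desk
- push_face (a point): centre of the outer (+y) face of the shuttle's upright blue end plate, 60 mm above the desk; it moves with the shuttle. The plate is 96 mm wide (x) and stands from 24 to 90 mm above the desk. Push on this face towards the track's -y. Behind the plate lies only the bare track (rails up to 20 mm high; end buffers 24 mm), and at least 5 mm of track are left behind it at the start
- index (a point): the point of the shuttle that clicks: the lowest point of flat travel of a spring ball under the red-topped black barrel on the robot's side of the shuttle (-62 mm in track x from the middle, the red top 52 mm above the desk). 60 mm ahead of (track -y from) push_face. When it lies level with a clip's notch along the track, the shuttle is clicked in
- green_notch (a point): middle of the green clip's notch, between its two steel cross rods, on the robot's side of the track, 20 mm above the desk; y axis = the track's y axis. The clip is 44 mm long, with a white line at the notch. Place along the track varies
- yellow_notch (a point): the same for the yellow clip, 55 mm or more from the green; it may come before the green one or after it
- shuttle (a joint): travel of the shuttle from its start (0) towards the track's -y, m; free up to 0.18. Running friction about 1 N. About 14 mm before a notch the push rises to some 6 to 9 N, then falls to nothing round the rod's crest (7 mm before the notch); some 5 mm before the notch the shuttle snaps forward off the finger, to rest within 1 to 2 mm of it. Leaving it takes the same force again
- load_tray: grey tray of the shuttle with the inner side of the end plate, 96 x 108 mm, rim 36 mm above the desk; origin below its middle at desk height. Not to be touched
- pass_cards: loose pack of turquoise pass cards lying flat in the tray, 62 mm across the track, 86 mm along it, 19 mm thick, top 45 mm above the desk; origin under its middle. Not to be touched
- coin_roll: blue coin roll standing on end, 28 mm across, 58 mm tall: a bystander beside the track, to be left alone (origin at its underside's middle)
- stamp: date stamp with turned red-brown handle on a black block, 30 x 46 mm, 70 mm tall: a bystander beside the track, to be left alone (origin at its underside's middle)
- slip_roll: white roll of slip paper standing on end, 52 mm across, 57 mm tall: a bystander beside the track, to be left alone (origin at its underside's middle)
- marker: white marker with a red cap, lying, 135 mm long, 17 mm thick: a bystander beside the track, to be left alone (origin at its underside's middle)
- eraser: blue and white eraser, 21 x 45 x 12 mm: a bystander beside the track, to be left alone (origin at its underside's middle)

How it is judged (in metres and radians):
At the end, for the whole second after the job is handed in: The shuttle's index is level with the green notch within 4 mm along the track and at rest, the pack of cards lies flat in the tray (within 30 mm of its middle), still (y of index in the frame of green_notch between -0.004 and 0.004 m and velocity of joint shuttle between -0.01 and 0.01 m/s and x of pass_cards in the frame of load_tray between -0.03 and 0.03 m and y of pass_cards in the frame of load_tray between -0.03 and 0.03 m and z of pass_cards in the frame of load_tray below 0.034 m and angle between pass_cards's own z axis and vertical below 0.15 rad and linear speed of pass_cards below 0.02 m/s); the robot touches nothing.
It fails at once if the shuttle ran more than 9 mm past the green notch (y of index in the frame of green_notch below -0.009 m).
It fails at once if the fingers touched the inside of the shuttle (gripping its plate or tray) (contact force between any of the arm, the fingers and load_tray above 1 N).
It fails at once if the card pack was touched (contact force between any of the arm, the fingers and pass_cards above 1 N).
It fails at once if the card pack was lifted or tipped (z of pass_cards in the frame of load_tray above 0.04 m or angle between pass_cards's own z axis and vertical above 0.3 rad).
It fails at once if a bystander (coin roll, stamp, slip roll, marker or eraser) was shifted by more than 20 mm (distance of any of coin_roll, stamp, slip_roll, marker, eraser from where it was at the start of the episode above 0.02 m).
It also fails if it takes over 48 s, if anything falls off the work surface, if the arm or the gripper's body presses on something with over 40 N, if the wrist force passes 120 N, or if a joint passes its speed limit or range.

### The arm

A 7-joint arm with a two-finger parallel gripper is mounted at the origin on the work surface; the furniture and walls round the work are solid. World frame = base frame: x ahead of the robot, y to its left, z up, the work surface at z = 0. Lengths are in mm, angles in rad, forces in N, time in s.
With the tool pointing down it reaches from about 400 to 875 mm from the base axis. Payload 19.3 kg.
Tool frame: the origin (TCP) lies at the very end of the fingers, on their centre line; the grasp point (between the pads) lies 19 mm behind it (grip_point_offset is the z of the grasp point in the tool frame, in mm); z points along the fingers, y is the line along which they close (so a half turn about z gives the same grasp; the last joint's range is limited). The gripper opens to 85 mm and grips with 20 to 120 N. Pads are 22 mm wide; open, the fingers measure 114 mm over their backs; the gripper's body (76 mm by 85 mm) begins 54 mm behind the grasp point. The pads swing forward as they close: fully open they stand 13 mm farther back than shut.
Start: joints at [-0.07, 0.521, -0.036, 1.599, 0.021, 1.021, -0.113], TCP at [624.992, -0.025, 231.291] pointing down, gripper open.
Joint ranges: [-2.91, 2.91], [-0.3, 2.13], [-1.5, 1.42], [0.17, 2.43], [-1.26, 4.41], [0.16, 1.93], [-2.52, 2.52]. Speed limits (rad/s): [1.89, 1.89, 2.39, 2.39, 3.01, 3.01, 3.01].

### API

Orientations are given as a 3x3 rotation matrix whose columns are the frame's x, y, z axes.
In Python, from workcell import movep, movel, goto_joints, open_gripper, clamp, wait, inverse_kinematics, read_state, camera, PlanningError, finish_job, grip_point_offset gives the robot as it stands. Calls block until the motion is done:
- movep(position, orientation): joint-space move of the TCP to a pose.
- movel(position, frame=None, max_speed=150, guard=None): straight line of the TCP; frame=None keeps the orientation; max_speed is the mean speed in mm/s. With guard (N) it stops when the force on the tool has changed by that much, and returns True; else False.
- goto_joints(angles): joint-space move.
- open_gripper() and clamp(): open the fingers fully, or close them until they stop; the grip force is fixed at half the most.
- wait(seconds).
- inverse_kinematics(position, orientation): joint angles nearest the present ones, or None.
- read_state(): the state.
- camera(name): name is "scene" or "side" or "wrist"; returns a dict with "image" (480x640x3 uint8, blue, green, red), "range_z" (480x640 float32, mm along the optical axis (not along the pixel's ray), 0 where there is no reading), "fx", "fy", "cx", "cy" (pixels), "cam_to_world" (4x4, takes a point from camera to world coordinates). Camera axes: x right, y up, looking along -z (the intrinsics and any distortion apply to the point x, -y, -z); pixel columns grow to the right and rows downward; lengths in mm; the calibration is good to about 2 mm. A picture is of the moment at which its call begins.
A pose or a line that the arm cannot do raises PlanningError and nothing moves.
- finish_job(): hands the job in; it is judged then, once.
The state is a dict: "time": time; "qpos": joint angles; "qvel": joint speeds; "joint_efforts": joint torques, N m; "eef_pos": TCP position; "tool_rot": TCP orientation; "ft_force": force on the tool from outside, world axes, zero at the start; "torque": the same for the moment, N m; "finger_gap": finger opening in mm; "gripper_force": force on a finger pad.
Only numpy, scipy, OpenCV 4.12 (cv2) and the standard library are available. Lean on these libraries where they do the work, as an engineer would, in place of code of your own. Each camera call takes 0.05 s, during which the arm holds its last target. There are 200 camera calls.

## Working session

There is one attempt and no reset: what is moved stays moved. The work goes in short steps, each a Python script; the robot and the scene stay as the last script left them, time stands still between calls to the robot, and variables do not carry over. Pictures are saved under pics/ and viewed, at most 10 in all, crops included, and the job is handed in when it is done.

```bash
ls; mkdir -p pics; python3 - <<'E'
from workcell import *
import cv2,numpy as np
for n in("scene","side","wrist"):
    c=camera(n); cv2.imwrite(f"pics/{n}0.png",c["image"]); np.savez(f"{n}0.npz",**c)
    print(n,c["fx"],c["cx"],c["cy"],np.round(c["cam_to_world"],3).tolist(),[k for k in c])
print(read_state()["time"],grip_point_offset)
E
```

```text
pics
scene 440.0136180955589 317.7839362019274 241.5108689543236 [[-0.917, 0.313, -0.248, 222.014], [-0.399, -0.702, 0.59, 322.138], [0.01, 0.64, 0.768, 724.769], [0.0, 0.0, 0.0, 1.0]] ['image', 'range_z', 'fx', 'fy', 'cx', 'cy', 'cam_to_world']
side 471.1207485767528 314.85724386800575 239.37448317169205 [[0.468, 0.657, -0.59, -72.299], [-0.884, 0.352, -0.309, -433.095], [0.005, 0.666, 0.746, 698.044], [0.0, 0.0, 0.0, 1.0]] ['image', 'range_z', 'fx', 'fy', 'cx', 'cy', 'cam_to_world']
wrist 432.69265809241267 330.6296972404155 236.24030647245505 [[1.0, -0.001, 0.001, 625.646], [0.001, 0.954, 0.299, 77.04], [-0.002, -0.299, 0.954, 373.443], [0.0, 0.0, 0.0, 1.0]] ['image', 'range_z', 'fx', 'fy', 'cx', 'cy', 'cam_to_world']
0.15 -18.700000000000003
```

View pics/scene0.png

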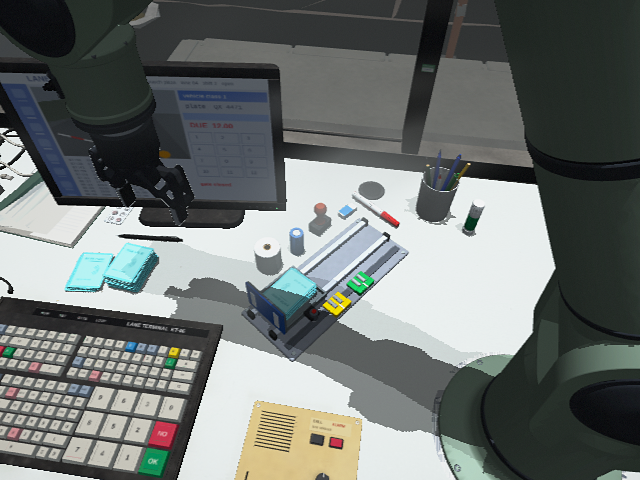

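View pics/side0.png

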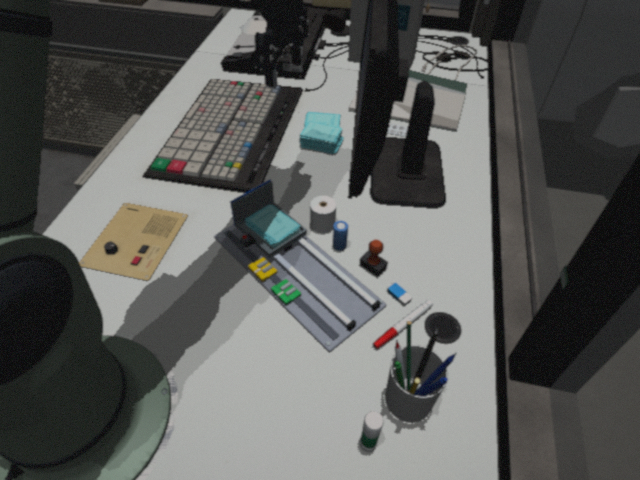

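View pics/wrist0.png

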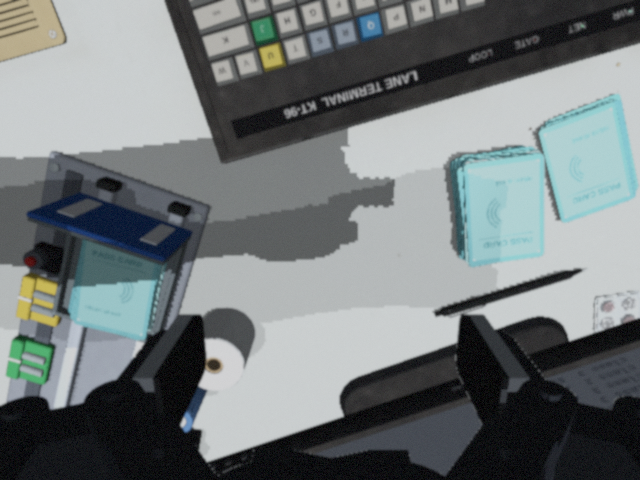

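The views show the shuttle at the start of the track. In the wrist view the blue plate runs from about (30,215) to (190,240), the yellow clip is at (38,300) and the green at (30,360). The yellow clip comes first.

```bash
cat > h.py <<'E'
import cv2,numpy as np
def masks(c):
    h=cv2.cvtColor(c["image"],cv2.COLOR_BGR2HSV)
    return dict(green=cv2.inRange(h,(50,150,70),(75,255,255)),yellow=cv2.inRange(h,(20,150,100),(33,255,255)),
      blue=cv2.inRange(h,(108,140,30),(125,255,150)),red=cv2.inRange(h,(0,150,50),(6,255,255))|cv2.inRange(h,(174,150,50),(180,255,255)))
def world(c,uv,d):
    uv=np.atleast_2d(uv).astype(float); d=np.broadcast_to(d,len(uv))
    p=np.c_[(uv[:,0]-c["cx"])/c["fx"]*d,-(uv[:,1]-c["cy"])/c["fy"]*d,-d]
    T=c["cam_to_world"]; return p@T[:3,:3].T+T[:3,3]
def onplane(c,uv,z):
    o=c["cam_to_world"][:3,3]; p=world(c,uv,1.0)-o
    return o+p*((z-o[2])/p[:,2:3])
def cloud(c,m):
    v,u=np.nonzero((m>0)&(c["range_z"]>0)); return world(c,np.c_[u,v],c["range_z"][v,u])
def comps(m,amin=30):
    n,l,s,ce=cv2.connectedComponentsWithStats(m); return [(s[i],l==i) for i in range(1,n) if s[i][4]>amin]
E
python3 - <<'E'
from h import *
for n in("scene","side","wrist"):
    c=dict(np.load(n+"0.npz"))
    for k,m in masks(c).items():
        for s,mm in comps(m):
            P=cloud(c,mm)
            if len(P)<10: continue
            q=np.percentile(P,[2,50,98],axis=0).round(0)
            if abs(q[1][0]-480)<150 and abs(q[1][1])<300: print(n,k,s.tolist(),q.tolist())
E
```

```text
scene green [347, 276, 20, 17, 145] [[321.0, -167.0, 13.0], [337.0, -149.0, 17.0], [356.0, -138.0, 21.0]]
scene green [139, 448, 24, 28, 188] [[486.0, 248.0, 16.0], [510.0, 273.0, 19.0], [522.0, 282.0, 22.0]]
scene yellow [323, 292, 29, 23, 272] [[338.0, -120.0, 14.0], [356.0, -96.0, 17.0], [379.0, -75.0, 21.0]]
scene yellow [168, 347, 13, 11, 94] [[569.0, 100.0, 16.0], [576.0, 110.0, 21.0], [584.0, 117.0, 26.0]]
scene blue [178, 91, 60, 10, 258] [[579.0, -186.0, 337.0], [627.0, -166.0, 348.0], [659.0, -153.0, 352.0]]
scene blue [259, 295, 27, 39, 282] [[417.0, -15.0, 28.0], [441.0, -4.0, 62.0], [470.0, 5.0, 91.0]]
scene red [148, 421, 31, 28, 537] [[495.0, 209.0, 13.0], [512.0, 228.0, 20.0], [531.0, 245.0, 24.0]]
side green [152, 159, 18, 10, 93] [[489.0, 247.0, 16.0], [502.0, 259.0, 19.0], [520.0, 277.0, 21.0]]
side green [272, 280, 15, 14, 81] [[323.0, -153.0, 13.0], [333.0, -147.0, 17.0], [355.0, -140.0, 20.0]]
side yellow [248, 257, 17, 15, 94] [[347.0, -90.0, 10.0], [358.0, -83.0, 16.0], [382.0, -73.0, 19.0]]
side yellow [256, 262, 21, 18, 144] [[338.0, -122.0, 12.0], [353.0, -110.0, 16.0], [374.0, -96.0, 20.0]]
side red [167, 160, 19, 13, 140] [[496.0, 207.0, 14.0], [510.0, 223.0, 19.0], [533.0, 240.0, 22.0]]
wrist yellow [26, 276, 17, 13, 47] [[354.0, -83.0, 14.0], [361.0, -75.0, 17.0], [365.0, -72.0, 19.0]]
wrist blue [28, 193, 163, 68, 3672] [[422.0, -28.0, 29.0], [464.0, -11.0, 72.0], [508.0, 5.0, 91.0]]
wrist red [25, 257, 11, 9, 75] [[383.0, -48.0, 50.0], [387.0, -45.0, 52.0], [390.0, -42.0, 54.0]]
```

```bash
python3 - <<'E'
from workcell import *
from h import *
from scipy.spatial.transform import Rotation as Ro
s=read_state(); print(np.round(s["tool_rot"],2).tolist())
R=Ro.from_euler("z",-0.37).as_matrix()@np.array(s["tool_rot"])
clamp()
for i,p in enumerate([(470,-80,250),(420,-170,250)],1):
    movep(p,R); wait(.2)
    c=camera("wrist"); np.savez(f"wrist{i}.npz",**c); cv2.imwrite(f"pics/wrist{i}.png",c["image"])
    for k,m in masks(c).items():
        for st,mm in comps(m):
            P=cloud(c,mm); 
            if len(P)>10: print(i,k,st.tolist(),np.percentile(P,[2,50,98],axis=0).round(0).tolist())
print(read_state()["time"])
E
```

```text
[[-0.0, 1.0, -0.0], [1.0, 0.0, -0.0], [-0.0, -0.0, -1.0]]
1 yellow [219, 231, 24, 9, 166] [[362.0, -90.0, 15.0], [371.0, -83.0, 16.0], [380.0, -78.0, 17.0]]
1 yellow [207, 232, 10, 19, 148] [[349.0, -90.0, 18.0], [354.0, -82.0, 19.0], [359.0, -74.0, 21.0]]
1 yellow [223, 250, 22, 5, 64] [[357.0, -104.0, 15.0], [366.0, -99.0, 16.0], [375.0, -96.0, 18.0]]
1 yellow [209, 257, 11, 16, 128] [[341.0, -111.0, 18.0], [346.0, -104.0, 19.0], [351.0, -96.0, 21.0]]
1 yellow [223, 265, 23, 8, 136] [[351.0, -120.0, 14.0], [360.0, -115.0, 16.0], [370.0, -110.0, 18.0]]
1 blue [241, 121, 79, 5, 194] [[438.0, -18.0, 54.0], [465.0, -11.0, 77.0], [485.0, -1.0, 90.0]]
1 red [0, 31, 24, 21, 231] [[262.0, 125.0, 5.0], [271.0, 130.0, 7.0], [278.0, 135.0, 9.0]]
1 red [212, 195, 10, 9, 64] [[383.0, -48.0, 50.0], [386.0, -45.0, 52.0], [389.0, -42.0, 53.0]]
2 green [233, 194, 17, 7, 45] [[338.0, -146.0, 15.0], [342.0, -144.0, 16.0], [352.0, -141.0, 18.0]]
2 green [222, 197, 10, 17, 48] [[328.0, -154.0, 18.0], [330.0, -146.0, 19.0], [334.0, -139.0, 20.0]]
2 green [223, 221, 10, 17, 75] [[317.0, -174.0, 18.0], [322.0, -167.0, 19.0], [326.0, -160.0, 20.0]]
2 yellow [216, 152, 13, 12, 80] [[340.0, -112.0, 18.0], [344.0, -107.0, 19.0], [351.0, -103.0, 21.0]]
2 yellow [230, 155, 27, 9, 99] [[351.0, -121.0, 15.0], [358.0, -115.0, 16.0], [370.0, -109.0, 18.0]]
2 red [221, 60, 9, 9, 50] [[382.0, -48.0, 51.0], [385.0, -45.0, 52.0], [388.0, -43.0, 53.0]]
2.6417
```

```bash
python3 - <<'E'
import cv2,numpy as np
a=cv2.imread("pics/wrist1.png")[80:300,150:420];b=cv2.imread("pics/wrist2.png")[30:250,150:420]
o=np.hstack([a,b]); cv2.imwrite("pics/c.png",cv2.resize(o,None,fx=1.48,fy=1.48,interpolation=cv2.INTER_CUBIC)); 
E
```

```text
(no output)
```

View pics/c.png

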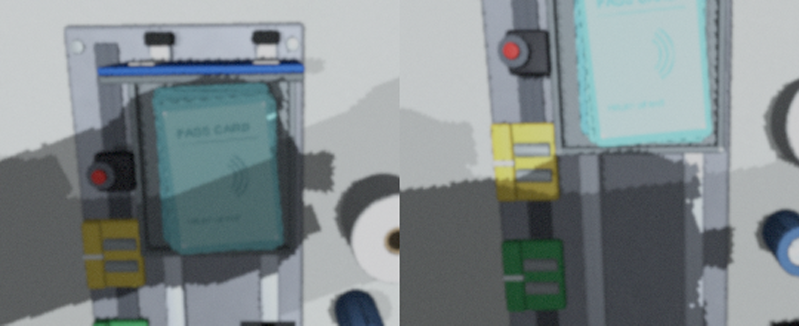

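View pics/wrist2.png

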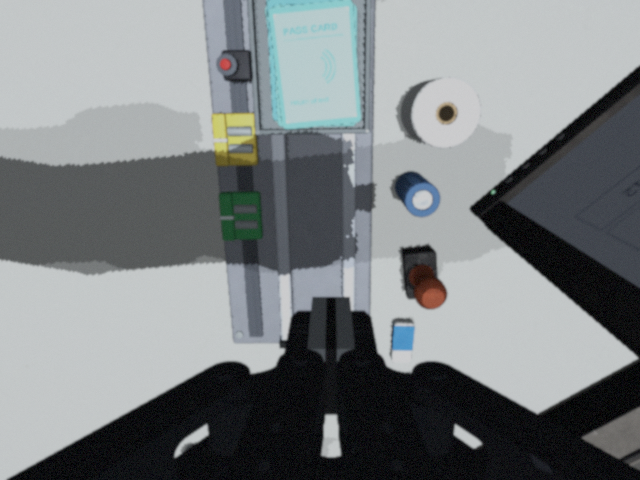

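Wrist view 2 shows the barrel's red top at (225,64), the yellow clip centred at (235,139) with its line at (220,139), and the green clip centred at (241,216) with its line at (227,217). The crop shows the plate square across the track and only bare track behind it.

```bash
cat > meas.py <<'E'
from h import *
def clip(c,lo,hi,roi):
    h=cv2.cvtColor(c["image"],cv2.COLOR_BGR2HSV); m=cv2.inRange(h,lo,hi)
    k=np.zeros_like(m); x0,y0,x1,y1=roi; k[y0:y1,x0:x1]=255
    m=cv2.morphologyEx(m&k,cv2.MORPH_CLOSE,np.ones((11,11)))
    st,mm=max(comps(m),key=lambda a:a[0][4])
    cn=max(cv2.findContours(mm.astype(np.uint8),0,1)[0],key=cv2.contourArea)[:,0]
    return cv2.minAreaRect(onplane(c,cn,19.)[:,:2].astype(np.float32))
G=((45,90,20),(80,255,255)); Y=((18,90,40),(36,255,255))
E
python3 - <<'E'
from meas import *
c1=dict(np.load("wrist1.npz"));c2=dict(np.load("wrist2.npz"))
for n,a in(("Y1",(c1,*Y,(180,200,270,300))),("Y2",(c2,*Y,(190,90,280,180))),("G2",(c2,*G,(200,170,290,260))),
  ("Ysc",(dict(np.load("scene0.npz")),*Y,(310,270,370,330))),("Gsc",(dict(np.load("scene0.npz")),*G,(330,260,390,300)))):
    print(n,clip(*a))
print("lines Y,G",onplane(c2,[(220,139),(227,217)],20.).round(1).tolist())
# red top: triangulate the two views + plane
for c,roi in((c1,(200,180,240,215)),(c2,(210,50,240,80)),(dict(np.load("scene0.npz")),(300,290,330,330))):
    x0,y0,x1,y1=roi; m=masks(c)["red"][y0:y1,x0:x1]; v,u=np.nonzero(m)
    if len(u): print("red",onplane(c,[(u.mean()+x0,v.mean()+y0)],52.).round(1),len(u))
# plate: top edge and outer face from wrist0, wrist1
for n,roi in(("wrist0",(20,180,200,270)),("wrist1",(200,110,360,135))):
    c=dict(np.load(n+".npz")); x0,y0,x1,y1=roi; m=masks(c)["blue"]; k=np.zeros_like(m);k[y0:y1,x0:x1]=255
    P=cloud(c,m&k); T=P[P[:,2]<80]
    for nm,Q in(("all<80",T),("top",P[P[:,2]>87])):
        if len(Q)<10: continue
        vx,vy,x,y=cv2.fitLine(Q[:,:2].astype(np.float32),cv2.DIST_HUBER,0,.01,.01).ravel()
        print(n,nm,len(Q),"yaw",np.arctan(vy/vx).round(3),"pt",Q.mean(0).round(1),"ext",np.ptp(Q[:,:2]@[vx,vy]).round(1))
E
```

```text
Y1 ((362.30523681640625, -95.88411712646484), (44.68126678466797, 36.66875457763672), 70.21807861328125)
Y2 ((361.66082763671875, -97.28314208984375), (43.062255859375, 36.3775634765625), 68.93659210205078)
G2 ((338.36004638671875, -159.79385375976562), (44.77956771850586, 36.11346435546875), 70.28582000732422)
Ysc ((357.1477355957031, -95.54621124267578), (47.24885559082031, 37.013526916503906), 68.26341247558594)
Gsc ((333.64532470703125, -158.23175048828125), (47.44184112548828, 36.990474700927734), 69.30249786376953)
lines Y,G [[350.2, -92.4, 20.0], [326.8, -156.2, 20.0]]
red [[385.9 -44.9  52. ]] 64
red [[384.8 -45.1  52. ]] 50
red [[383.  -45.5  52. ]] 15
wrist0 all<80 2277 yaw -0.356 pt [465.2 -11.2  55.8] ext 114.9
wrist0 top 840 yaw -0.355 pt [463.7 -11.7  89.4] ext 94.2
wrist1 all<80 135 yaw -0.356 pt [467.  -11.7  67.9] ext 89.7
wrist1 top 109 yaw -0.357 pt [455.2  -8.7  89.1] ext 89.5
```

```bash
cat > geo.py <<'E'
from workcell import *
from meas import *
yaw=-.356; ax=np.array([np.cos(yaw),np.sin(yaw)]); ay=np.array([-ax[1],ax[0]]); F=np.array([464.5,-11.])
R=np.array([[-0.0,1,0],[1,0,0],[0,0,-1.]]); r3=np.eye(3); r3[:2,0]=ax; r3[:2,1]=ay; R=r3@R
def tcp(d,z=48): # finger front surface at travel d from the face's start
    return [*(F-ay*(d-11)),z]
def trav(): return -(np.array(read_state()["eef_pos"])[:2]-F)@ay+11
E
python3 - <<'E'
from geo import *
movep(tcp(-25,250),R); movel(tcp(-25)); print(trav(),read_state()["eef_pos"])
f0=read_state()["ft_force"]
for d,v in((-3,60),(5,15),(25,40)):
    print(d,movel(tcp(d),max_speed=v,guard=20),trav(),np.round(read_state()["ft_force"]-np.array(f0),1))
c=camera("wrist"); np.savez("wrist3.npz",**c); cv2.imwrite("pics/wrist3.png",c["image"])
print(read_state()["time"])
E
```

```text
-25.128373452163103 [477.4077823   22.74555104  48.58446116]
-3 False -2.7400796027002094 [ 0.3 -0.1  0.1]
5 False 5.054307477814575 [-0.3 -0.4 -0.4]
25 False 25.11251158668375 [-0.8 -0.6  0.5]
6.8583
```

View pics/wrist3.png

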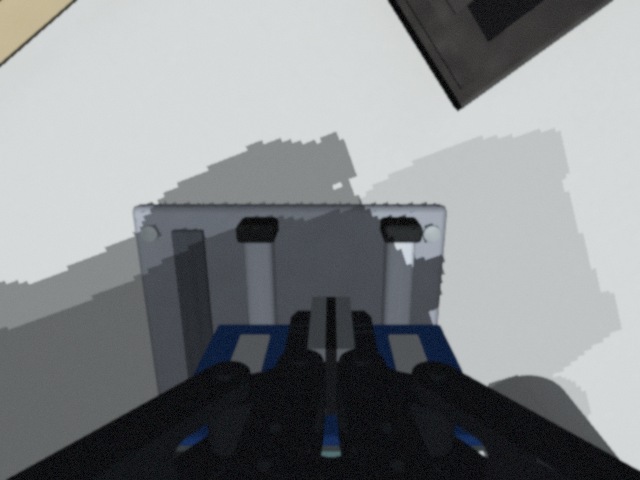

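The fingertips stand at the plate at (331,325), and the plate's blue face is visible at (215–450, 325–370). The barrel is hidden from the wrist, so I'll measure the plate here and the barrel from the scene and side cameras.

```bash
cat >> geo.py <<'E'
S0=-F@ay
def look(tag):
    """travel of plate face from wrist view, of red top from the fixed views (relative to pictures at the start)"""
    c=camera("wrist"); cv2.imwrite(f"pics/w{tag}.png",c["image"]); P=cloud(c,masks(c)["blue"])
    e=P[:,:2]-F; q=-e@ay; k=(abs(e@ax)<50)&(P[:,2]>30)&(P[:,2]<86)&(abs(q-trav())<25); r=[("plate",k.sum(),np.median(q[k]).round(1) if k.any() else None)]
    for n in("scene","side"):
        c=camera(n); cv2.imwrite(f"pics/{n}{tag}.png",c["image"]); i0=F-62*ax-60*ay
        for st,mm in comps(masks(c)["red"],5):
            v,u=np.nonzero(mm); p=onplane(c,[(u.mean(),v.mean())],52.)[0,:2]-i0
            if abs(p@ax)<15 and -20<-p@ay<170: r.append((n,len(u),(-p@ay).round(1),(p@ax).round(1)))
    print(tag,"trav",trav().round(1),r)
E
python3 - <<'E'
from geo import *
c=dict(np.load("wrist0.npz"))
P=cloud(c,masks(c)["blue"]); e=P[:,:2]-F; q=-e@ay; k=(abs(e@ax)<50)&(P[:,2]>30)&(P[:,2]<86)&(abs(q)<25); print("start",np.median(q[k]))
i0=F-62*ax-60*ay
for n,p in(("green",(338.36,-159.8)),("gline",(326.8,-156.2)),("yel",(362,-96.6)),("red",(385.4,-45))): print(n,-(np.array(p)-i0)@ay)
look("a"); print(read_state()["time"])
E
```

```text
start -0.07690529541150717
green 123.43330779440593
gline 124.08801525218384
yel 55.95684895311371
red -0.5633014227223839
a trav 24.8 [('plate', np.int64(2792), np.float64(28.2)), ('scene', 15, np.float64(29.3), np.float64(-2.1)), ('side', 10, np.float64(30.8), np.float64(-1.0))]
7.0083
```

```bash
python3 - <<'E'
from geo import *
for d,v in((58,30),(92,25)):
    print(d,movel(tcp(d),max_speed=v,guard=20),trav(),np.round(read_state()["ft_force"],1)); look(f"b{d}")
print(read_state()["time"])
E
```

```text
58 False 57.955607083970634 [0.3 1.1 4.3]
b58 trav 57.9 [('plate', np.int64(3370), np.float64(58.4)), ('scene', 12, np.float64(59.0), np.float64(-2.5)), ('side', 8, np.float64(60.6), np.float64(-1.0))]
92 False 91.91777631322593 [-0.3  0.  -0.3]
b92 trav 91.9 [('plate', np.int64(3023), np.float64(93.8)), ('scene', 13, np.float64(94.1), np.float64(-2.5)), ('side', 10, np.float64(95.7), np.float64(-1.4))]
10.0667
```

```bash
python3 - <<'E'
from geo import *
def plate():
    c=camera("wrist"); P=cloud(c,masks(c)["blue"]); e=P[:,:2]-F; q=-e@ay
    return np.median(q[(abs(e@ax)<50)&(P[:,2]>30)&(P[:,2]<86)&(abs(q-trav())<25)])
movel(tcp(104),max_speed=20,guard=20); d=104
while d<120:
    d+=1.5; g=movel(tcp(d),max_speed=12,guard=20); f=np.array(read_state()["ft_force"])[:2]@ay; p=plate(); t=trav()
    print(round(d,1),g,round(t,1),"F",round(f,1),"plate",round(p,1),round(p-t,1),round(read_state()["time"],1))
    if g or (d>112 and p-t>3): break
look("c")
E
```

```text
105.5 False 105.5 F -0.0 plate 107.3 1.8 11.1
107.0 False 107.1 F 0.6 plate 108.9 1.8 11.5
108.5 False 108.6 F 1.1 plate 110.4 1.8 11.8
110.0 False 110.0 F 1.1 plate 111.6 1.6 12.1
111.5 False 111.5 F 3.0 plate 111.9 0.4 12.4
113.0 False 112.8 F 4.7 plate 113.1 0.4 12.8
114.5 False 114.6 F 2.2 plate 115.1 0.4 13.1
116.0 False 116.3 F -0.6 plate 116.8 0.5 13.4
117.5 False 117.8 F -0.9 plate 118.7 0.9 13.7
119.0 False 119.0 F -1.0 plate 124.8 5.7 14.1
c trav 118.9 [('plate', np.int64(2349), np.float64(125.8)), ('scene', 11, np.float64(127.0), np.float64(-1.8)), ('side', 17, np.float64(126.9), np.float64(-0.5))]
```

The force peaked and then dropped, and the plate jumped 6 mm off the finger, so it has clicked in. I'm withdrawing the hand.

```bash
python3 - <<'E'
from geo import *
movel(tcp(70),max_speed=80); movel(tcp(70,250)); wait(.3); look("d")
movep([*(F-ay*150+ax*30),250],R); wait(.3)
c=camera("wrist"); cv2.imwrite("pics/wfin.png",c["image"]); np.savez("wfin.npz",**c)
i0=F-62*ax-60*ay
for st,mm in comps(masks(c)["red"],10):
    v,u=np.nonzero(mm); p=onplane(c,[(u.mean(),v.mean())],52.)[0,:2]-i0; print("red",st.tolist(),-p@ay,p@ax)
print(read_state()["time"])
E
```

```text
d trav 70.0 [('plate', np.int64(0), None), ('scene', 14, np.float64(126.3), np.float64(-2.2)), ('side', 13, np.float64(127.4), np.float64(-0.4))]
red [215, 239, 9, 9, 59] 125.0593905951883 -0.06833611724508194
red [400, 282, 8, 6, 19] 161.80427671475036 154.70313500182564
red [393, 284, 5, 6, 14] 163.68636646829302 147.91336483453952
red [411, 295, 9, 10, 26] 176.66848145830917 165.6187448585898
17.75
```

View pics/wfin.png

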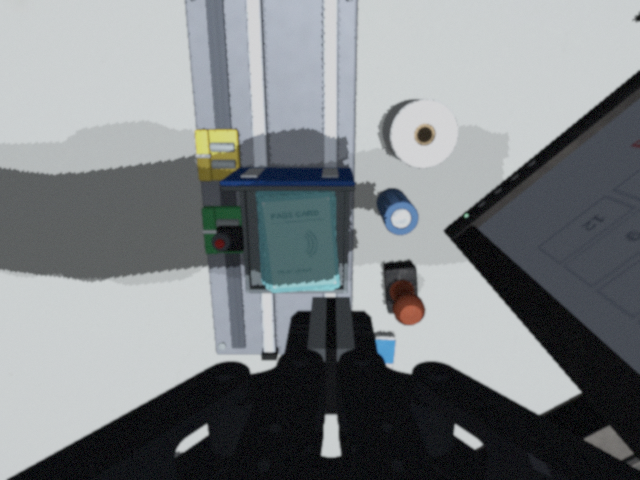

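The final view shows the red top at (219,243), which puts the index about 1 mm from the green notch. The cards lie flat in the tray, the bystanders look undisturbed, and the hand is clear.

```bash
python3 -c "
from workcell import *
print(finish_job())"
```

```text
the job is handed in; nothing more can be done
None
```

The shuttle clicked into the green clip's notch (index measured about 1 mm from it), the hand was withdrawn clear, and the job was handed in shortly after 17.75 s of the 48 s; no verdict was returned.

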